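Hold the curing box's lid at its balance point

TASK

The stay of the curing box's lid has come off, and I need both hands to hook it back on while the lid hangs weightless. Take the dark bottle off the lid and set it down upright on the worktop, then grip the lid's ball knob and swing the lid up to its balance point, where it would fall neither shut nor open, without letting it drop or swing over on the way. Leave the tape roll, tub and nut alone, and finish still gripping the knob, with the lid held still at the balance point: do not let go.

Things in the scene. Friction and masses are not known exactly. Their poses are not given: they have to be found in the camera images.
- lid_hinge (a point): Middle of the lid's hinge axis, on the rear top edge of the curing box, 94 mm above the worktop. The box, a grey sheet-metal chamber 134 mm deep, 160 mm wide, fixed to the worktop, varies in place and heading. Axes are the box's: x from front (knob) to rear (hinge), y along the hinge axis, z up. The box's middle is at x = -0.070.
- lid (a joint): Opening angle of the lid, rad: 0 shut (level), grows as the knob side rises, 1.57 upright, stop at 1.75. White sheet, 140 mm from the hinge to its front edge, 170 mm wide, top face 98 mm above the worktop when shut. The hinge is almost frictionless: the lid falls shut before the balance point and open past it. Lifting the knob from shut takes about 3 N.
- lid_knob (a point): Centre of the black ball knob, 25 mm across, on a 9 mm stem at the middle of the lid's front edge: 176 mm from the hinge axis, 36 mm beyond the edge; 91 mm above the worktop (3 mm below the hinge axis) when shut. Gripped from its two sides (across the box's y) it turns between the fingers as the lid swings, so the gripper may keep pointing down.
- lamp_head (a joint): How far forward the lamp head is clamped on the lid, m (0 to 0.055, differs each time, stays put). The head is a block on the lid's top, 56 mm deep, 54 wide, 97 high: dark housing below, bright fins, black fan on top; its foot is 78 mm wide. Its middle is at y = +0.027 of the box. Its front face is 0.065 m + this value from the hinge axis along the lid. Head 0.6 kg, lid alone 0.2 kg.
- balance_point (a point): Middle of the lamp head's front face (towards the knob), where dark housing meets fins: 46 mm above the lid's top face, 50 mm from the hinge axis square to the lid, 0.065 m + joint lamp_head from it along the lid. The hinge axis, this point and the common centre of mass lie in one plane: the lid balances when this point is straight above the hinge axis (lid at 0.92 to 1.18 rad).
- bottle_center (a point): Centre, half-way up (42.5 mm), of the dark bottle standing on the shut lid, beside the lamp head on its -y side, 50 to 64 mm from the lid's middle line. Body 40 mm in diameter, 73 mm high; cap 20 mm; 85 mm high in all, about 90 g. The worktop is clear for it on the hinge side of the box: 80 to 100 mm beyond the hinge (robot's y), at x about 0.45 m in the robot's frame.
- adhesive_bottle: The same dark bottle; origin at the centre of its underside, z up along it.
- tape_roll: Bystander: roll of tape lying flat, 68 mm across, 19 mm high, at the right end of the worktop. Origin at the centre of its underside.
- parts_tub: Bystander: shallow round tub, 69 mm across, 30 mm high, at the right front corner of the worktop. Origin at the centre of its underside.
- thumb_nut: Bystander: small round thumb nut, 26 mm across, 17 mm high, at the left of the worktop. Origin at the centre of its underside.
Mind the look-alikes: they are no part of the job. Leave any red look-alike of the adhesive_bottle alone.

How it is judged (in metres and radians):
On the way:
1. the bottle stands upright on the worktop, let go, while the lid is still shut (height (world z) of bottle_center between 0.035 and 0.05 m and angle between bottle_center's own z axis and vertical below 0.12 rad and linear speed of adhesive_bottle below 0.03 m/s and contact force between the fingers and adhesive_bottle below 0.05 N and value of joint lid below 0.06 rad), for 0.2 s.
At the end, for the whole second after the job is handed in: The fingers still grip the lid (more than 2 N), the lid stands still (under 0.06 rad/s) with the balance point within 8 mm, horizontally, of straight above the hinge axis (about 4 to 5 degrees of lid angle); the bottle stands upright (within 7 degrees) and still on the worktop, not touched (x of balance_point in the frame of lid_hinge between -0.008 and 0.008 m and value of joint lid above 0.6 rad and velocity of joint lid between -0.06 and 0.06 rad/s and contact force between the fingers and lid above 2 N and height (world z) of bottle_center between 0.035 and 0.05 m and angle between bottle_center's own z axis and vertical below 0.12 rad and linear speed of adhesive_bottle below 0.03 m/s and contact force between the fingers and adhesive_bottle below 0.05 N); the arm keeps its last pose, push and grip.
It fails at once if the bottle falls over (angle between bottle_center's own z axis and vertical above 0.6 rad).
It fails at once if the bottle is dropped (falls loose at more than 0.5 m/s) (contact force between the fingers and adhesive_bottle below 0.02 N and linear speed of adhesive_bottle above 0.5 m/s).
It fails at once if the lid drops or is flung (faster than 2.5 rad/s) (velocity of joint lid above 2.5 rad/s or velocity of joint lid below -2.5 rad/s).
It fails at once if the lid swings over past its balance point (beyond 1.38 rad) (value of joint lid above 1.38 rad).
It fails at once if the tape roll, the tub or the thumb nut is moved more than 30 mm (distance of any of tape_roll, parts_tub, thumb_nut from where it was at the start of the episode above 0.03 m).
It also fails if it takes over 59 s, if anything falls off the work surface, if the arm or the gripper's body presses on something with over 40 N, if the wrist force passes 120 N, or if a joint passes its speed limit or range.

ROBOT

A 7-joint arm with a two-finger parallel gripper is mounted at the origin on a cart in front of the work surface, level with it; the furniture and walls round the work are solid. World frame = base frame: x ahead of the robot, y to its left, z up, the work surface at z = 0. Lengths are in mm, angles in degrees, forces in N, time in s.
With the tool pointing down it reaches from about 350 to 900 mm from the base axis. Payload 8.1 kg.
Tool frame: the origin (TCP) lies at the very end of the fingers, on their centre line; the grasp point (between the pads) lies bot.grip_depth behind it (bot.grip_depth is the distance from the TCP to the grasp point, in mm); z points along the fingers, y is the line along which they close (so a half turn about z gives the same grasp; the last joint's range is limited). The gripper opens to 92 mm and grips with 3 to 60 N. Pads are 19 mm wide; open, the fingers measure 130 mm over their backs; the gripper's body (75 mm by 190 mm) begins 47 mm behind the grasp point.
Start: joints at [62.876, 24.895, 1.432, 90.138, -0.665, 64.973, -4.303], TCP at [226.453, -582.546, 226.742] pointing down, gripper open.
Joint ranges: [-149.89, 149.89], [-25.12, 119.58], [-72.63, 75.52], [4.76, 147.25], [-75.54, 255.54], [6.69, 114.76], [-157.13, 157.13]. Speed limits (degrees/s): [127.2, 127.2, 172.46, 172.46, 180, 180, 180].

INTERFACE

Orientations are given as [roll, pitch, yaw] about the fixed x, y, z axes, in that order (R = Rz(yaw) Ry(pitch) Rx(roll)).
In Python, from station import bot gives the robot as it stands. The module is installed in compiled form; this text tells all that it offers.
- The arm moves only by the tool step_arm, never from a script. Its argument "motion" is one flat list of numbers, 7 for each row, row after row: the finger opening in m, from 0 to 0.0918, then the shift along the world's x, y, z in m, then the turn, a rotation vector about the world's x, y, z in rad. In form: [jaw, dx, dy, dz, wx, wy, wz, jaw, dx, dy, dz, wx, wy, wz, ...]. A call has exactly 8 rows; each row shifts and turns the commanded pose from where the row before left it; what a row does not reach is not made up. A row lasts 1/12 s, in which the tool goes at most 41.7 mm and 7.16 degrees, less where a joint would pass 70% of its speed; a pose out of reach is approached as far as the arm can. A call is refused whole if a number of a shift passes 0.0417 or a number of a turn 0.125, either way. A call with a gripper value outside its range is refused whole. The fingers move at their own pace and stop on an object; "newtons" is the grip in N (left out, the last holds). Time passes only in rows, so rows that do not move let the fingers close, or fill a call up. It gives the time, the measured TCP pose, the force, the opening and the grip force at its end, in the units of the state.
- bot.state(): the state, without advancing time (a new reading comes with each control period).
- bot.snapshot(name): name is "side" or "top"; returns the picture (480x640x3 uint8, blue, green, red); there is no depth.
- bot.get_calibration(name): a dict with "intrinsics" (3x3 intrinsics, pixels), "R" (3x3) and "t" (3): a world point X has camera coordinates R X + t. Camera axes: x right, y down, z forward; pixel columns grow to the right and rows downward; lengths in mm; the calibration is good to about 2 mm. A picture is of the moment at which its call begins. get_calibration takes no time and is no camera call.
- bot.close_job(): hands the job in; it is judged then, once.
The state is a dict: "t": time; "joint_pos": joint angles; "qvel": joint speeds; "effort": joint torques, N m; "tool_pos": TCP position; "tool_rot": TCP orientation; "contact_force": force on the tool from outside, world axes, zero at the start; "moment": the same for the moment, N m; "gripper_width": finger opening in mm; "grasp_force": force on a finger pad.
Only numpy, scipy, OpenCV 4.12 (cv2) and the standard library are available. Lean on these libraries where they do the work, as an engineer would, in place of code of your own. Each camera call takes 0.05 s, during which the arm holds its last target. There are 200 camera calls.

## Working session

There is one attempt and no reset: what is moved stays moved. The work goes in short steps, Python scripts to look and compute and a tool call to move; the robot and the scene stay as the last step left them, time stands still between calls to the robot, and variables do not carry over. Pictures are saved under pics/ and viewed, at most 10 in all, crops included, and the job is handed in when it is done.

Besides the shell and the picture viewer there is one more tool, called after "Call:" in YAML: its name, and indented under it one key for each argument. step_arm: Moves the arm, as the interface text tells. Its arguments: {"type":"object","properties":{"motion":{"type":"array"},"newtons":{"type":"number"}},"required":["motion"]}

```bash
mkdir -p pics
python3 - <<'E'
from station import bot
import cv2,numpy as np
s=bot.state();print({k:np.round(v,3).tolist() for k,v in s.items()},bot.grip_depth)
for n in("side","top"):
    cv2.imwrite(f"pics/{n}0.png",bot.snapshot(n));c=bot.get_calibration(n);print(n,np.round(c["intrinsics"],1).tolist(),np.round(c["R"],4).tolist(),np.round(c["t"],1).tolist(), (-np.array(c["R"]).T@np.array(c["t"]).ravel()).round())
E
```

```text
{'t': 0.0, 'joint_pos': [62.876, 24.933, 1.432, 90.188, -0.667, 64.973, -4.302], 'qvel': [-0.053, -0.098, 0.014, -0.027, 0.016, 0.061, 0.056], 'effort': [-0.001, -66.785, 0.984, -31.446, -0.061, 0.043, 0.0], 'tool_pos': [226.254, -582.077, 225.993], 'tool_rot': [-179.915, 0.006, 21.241], 'contact_force': [-0.243, 0.183, -1.173], 'moment': [0.005, -0.021, -0.011], 'grasp_force': 0.0, 'gripper_width': 91.605} 18.8
side [[582.8, 0.0, 322.3], [0.0, 582.8, 238.8], [0.0, 0.0, 1.0]] [[-0.9876, -0.1559, -0.0181], [-0.1048, 0.7409, -0.6634], [0.1168, -0.6533, -0.748]] [438.9, 132.2, 1214.9] [ 305.  764. 1004.]
top [[546.2, 0.0, 319.8], [0.0, 546.2, 249.8], [0.0, 0.0, 1.0]] [[-0.0111, -0.9999, 0.0104], [-0.9962, 0.0102, -0.0862], [0.0861, -0.0113, -0.9962]] [-15.2, 442.0, 1248.9] [ 333.   -6. 1282.]
```

View pics/side0.png

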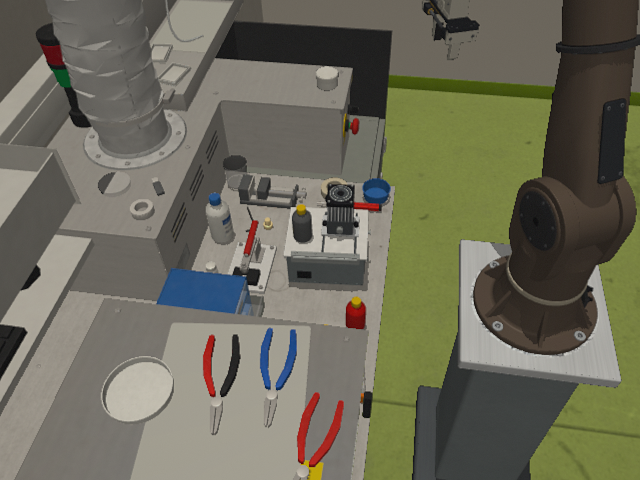

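View pics/top0.png

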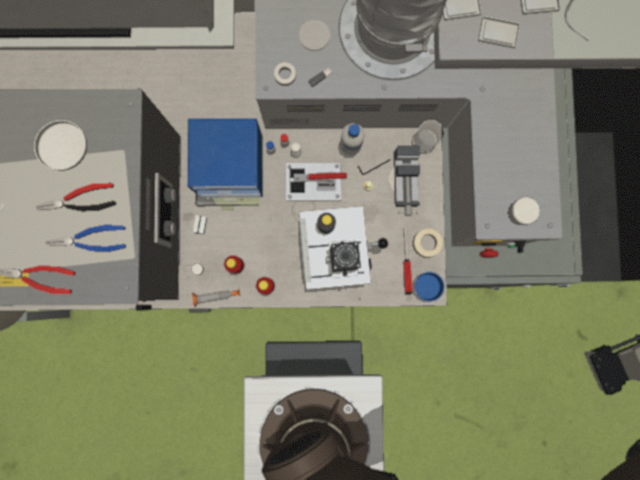

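The top view shows the knob at about (383,243), lid about (302–369, 208–290), bottle at (326,222), lamp at (345,257). The hinge faces left (+y), with red look-alikes at (233,264) and (265,285). I'll zoom in on both.

Run:
```python
import cv2,numpy as np
t=cv2.imread("pics/top0.png")[190:310,220:400];s=cv2.imread("pics/side0.png")[165:305,260:400]
cv2.imwrite("pics/zt.png",cv2.resize(t,None,fx=4.4,fy=4.4,interpolation=cv2.INTER_CUBIC))
cv2.imwrite("pics/zs.png",cv2.resize(s,None,fx=4.2,fy=4.2,interpolation=cv2.INTER_CUBIC))
```

```text
(no output)
```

View pics/zt.png

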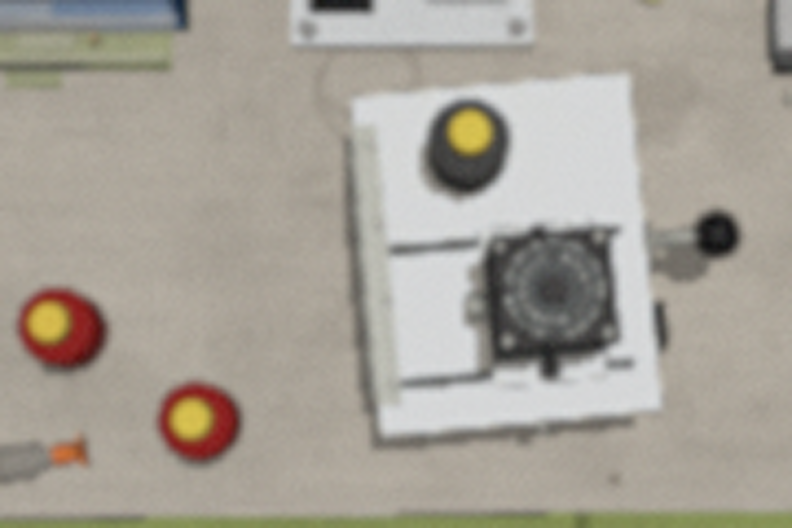

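View pics/zs.png

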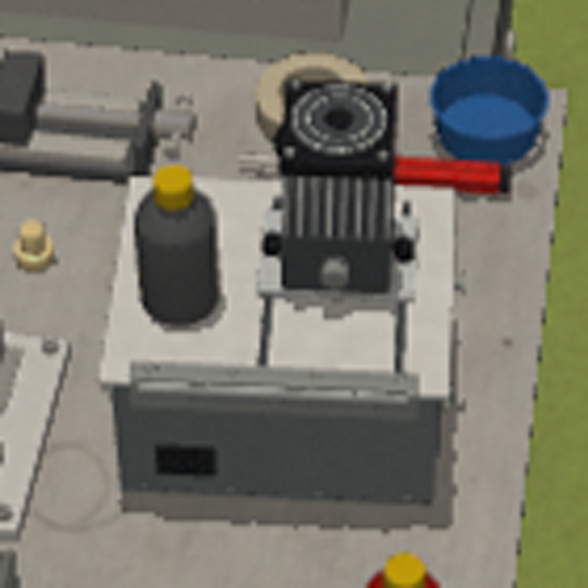

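The top zoom shows the lid corners at about (352,98), (628,74), (660,408), (378,440). The cap is at (470,131), the knob at (717,233) and the fan centre at (552,290). The side zoom shows the cap at (173,185) and the lamp's rear face. Next I'll measure these with masks.

```bash
cat > h.py <<'E'
import cv2,numpy as np
from station import bot
C={n:bot.get_calibration(n) for n in("side","top")}
def ray(n,uv):
    c=C[n];R=np.array(c["R"]);t=np.array(c["t"]).ravel()
    return -R.T@t, R.T@np.linalg.inv(c["intrinsics"])@[uv[0],uv[1],1]
def plane(n,uv,z):
    o,d=ray(n,uv);return o+d*(z-o[2])/d[2]
def proj(n,X):
    c=C[n];p=np.array(c["intrinsics"])@(np.array(c["R"])@X+np.array(c["t"]).ravel());return p[:2]/p[2]
def tri(a,b):
    (o,d),(p,e)=ray("top",a),ray("side",b);A=np.c_[d,-e];s=np.linalg.lstsq(A,p-o,rcond=None)[0]
    x,y=o+d*s[0],p+e*s[1];return (x+y)/2,np.linalg.norm(x-y)
def blob(m,x0,y0,x1,y1):
    k=np.zeros_like(m);k[y0:y1,x0:x1]=m[y0:y1,x0:x1];n,l,st,ce=cv2.connectedComponentsWithStats(k)
    i=1+np.argmax(st[1:,4]);return ce[i],st[i],(l==i).astype(np.uint8)
E
python3 - <<'E'
from h import *
t=cv2.imread("pics/top0.png");s=cv2.imread("pics/side0.png")
ht=cv2.cvtColor(t,cv2.COLOR_BGR2HSV);hs=cv2.cvtColor(s,cv2.COLOR_BGR2HSV)
Y=lambda h:cv2.inRange(h,(20,120,100),(35,255,255))
a,sa,_=blob(Y(ht),305,205,350,240);b,sb,_=blob(Y(hs),290,195,315,220)
print("cap",a,sa,b,sb,tri(a,b),plane("top",a,98+84))
K=cv2.inRange(ht,(0,0,0),(180,255,55));k,sk,_=blob(K,374,230,395,252);print("knob",k,sk,plane("top",k,91))
W=cv2.inRange(t,(195,195,195),(255,255,255));c,sw,m=blob(W,295,195,375,300)
pts=np.argwhere(m)[:,::-1]
P=np.array([plane("top",p,98)[:2] for p in pts],np.float32)
r=cv2.minAreaRect(P);print("lid",c,sw,r,cv2.boxPoints(r).round(1).tolist())
for q in[(352,98),(628,74),(660,408),(378,440)]: print(plane("top",(q[0]/4.4+219.6,q[1]/4.4+189.6),98).round(1))
print("fan");
for q in[(487,235),(610,228),(617,350),(495,362),(552,290)]: print(plane("top",(q[0]/4.4+219.6,q[1]/4.4+189.6),195).round(1))
E
```

```text
cap [326.36470588 219.55294118] [322 215  10  10  85] [300.675  208.7875] [296 204  10  11  80] (array([490.02573341, -32.35432193, 175.89564195]), np.float64(0.14687848688501307)) [489.23123726 -32.20097871 182.        ]
knob [382.44067797 243.05084746] [379 239   8   9  59] [ 448.98395103 -156.8535973    91.        ]
lid [339.72640693 242.42943723] [ 301  207   69   81 2310] ((441.16241455078125, -51.87318420410156), (167.8851776123047, 136.0675506591797), 4.558010101318359) [[352.1000061035156, 9.300000190734863], [362.8999938964844, -126.4000015258789], [530.2000122070312, -113.0], [519.4000244140625, 22.600000381469727]]
[518.7  24.2  98. ]
[ 529.5 -113.5   98. ]
[ 363.  -126.3   98. ]
[348.8  12.7  98. ]
fan
[440.  -39.2 195. ]
[442.6 -95.2 195. ]
[387.  -97.4 195. ]
[382.2 -42.  195. ]
[414.6 -68.4 195. ]
```

Call:
step_arm:
  motion: [0.0918,0.0165,0.0344,0.001,0,0,-0.018,0.0918,0.0165,0.0344,0.001,0,0,-0.018,0.0918,0.0165,0.0344,0.001,0,0,-0.018,0.0918,0.0165,0.0344,0.001,0,0,-0.018,0.0918,0.0165,0.0344,0.001,0,0,-0.018,0.0918,0.0165,0.0344,0.001,0,0,-0.018,0.0918,0.0165,0.0344,0.001,0,0,-0.018,0.0918,0.0165,0.0344,0.001,0,0,-0.018]
  newtons: 15

```text
t: 0.77
tool_pos: [358.7, -305.5, 234.7]
tool_rot: [-180.0, 0.0, 12.9]
contact_force: [1.0, -0.1, -0.2]
gripper_width: 92.1
grasp_force: 0.0
```

Call:
step_arm:
  motion: [0.0918,0.0165,0.0344,0.001,0,0,-0.018,0.0918,0.0165,0.0344,0.001,0,0,-0.018,0.0918,0.0165,0.0344,0.001,0,0,-0.018,0.0918,0.0165,0.0344,0.001,0,0,-0.018,0.0918,0.0165,0.0344,0.001,0,0,-0.018,0.0918,0.0165,0.0344,0.001,0,0,-0.018,0.0918,0.0165,0.0344,0.001,0,0,-0.018,0.0918,0.0165,0.0344,0.001,0,0,-0.018]

```text
t: 1.43
tool_pos: [490.7, -30.4, 242.7]
tool_rot: [180.0, 0.0, 4.7]
contact_force: [0.9, -1.4, 0.3]
gripper_width: 92.0
grasp_force: 0.0
```

Call:
step_arm:
  motion: [0.0918,-0.0005,-0.002,0,0,0,0,0.0918,0,0,-0.02,0,0,0,0.0918,0,0,-0.025,0,0,0,0.0918,0,0,-0.025,0,0,0,0.0918,0,0,-0.02,0,0,0,0.0918,0,0,-0.015,0,0,0,0.0918,0,0,-0.01,0,0,0,0.0918,0,0,-0.003,0,0,0]

```text
t: 2.1
tool_pos: [488.8, -34.4, 123.2]
tool_rot: [-180.0, 0.2, 4.7]
contact_force: [0.1, 0.0, -0.2]
gripper_width: 91.7
grasp_force: 0.0
```

Run:
```python
from h import *
t=bot.snapshot("top");s=bot.snapshot("side")
a=cv2.resize(t[170:310,250:410],(640,560));b=cv2.resize(s[165:305,260:400],(560,560))
cv2.imwrite("pics/g1.png",np.hstack([cv2.resize(a,(400,350)),cv2.resize(b,(350,350))]))
```

```text
(no output)
```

View pics/g1.png

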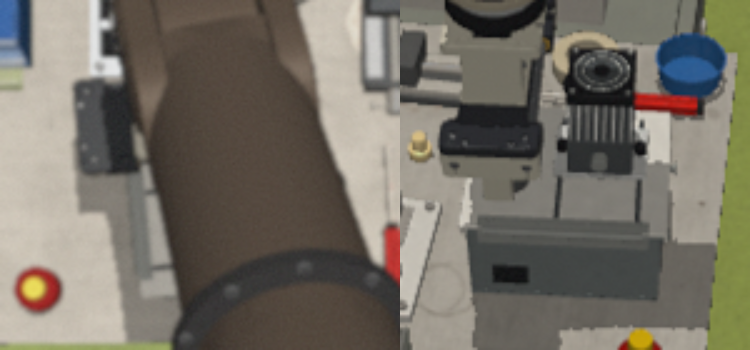

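The picture shows the gripper clear of the lamp and straddling the bottle. Now I'll close on it.

Call:
step_arm:
  motion: [0.07,0,0.002,0,0,0,0,0.055,0,0,0,0,0,0,0.044,0,0,0,0,0,0,0.03,0,0,0,0,0,0,0.03,0,0,0,0,0,0,0.03,0,0,0,0,0,0,0.03,0,0,0,0,0,0,0.03,0,0,0,0,0,0]
  newtons: 15

```text
t: 2.87
tool_pos: [489.9, -32.2, 124.8]
tool_rot: [180.0, -0.0, 4.7]
contact_force: [0.7, 0.2, 0.9]
gripper_width: 42.8
grasp_force: 0.0
```

Call:
step_arm:
  motion: [0.03,0,0,0,0,0,0,0.03,0,0,0,0,0,0,0.03,0,0,0.002,0,0,0,0.03,0,0,0.006,0,0,0,0.03,0,0,0.01,0,0,0,0.03,0,0,0.015,0,0,0,0.03,0,0,0.02,0,0,0,0.03,0,0,0.02,0,0,0]
  newtons: 15

```text
t: 3.53
tool_pos: [489.7, -32.1, 199.2]
tool_rot: [-180.0, 0.0, 4.8]
contact_force: [0.6, -0.3, -0.8]
gripper_width: 38.9
grasp_force: 15.0
```

Run:
```python
from h import *
print(bot.state()["joint_pos"].round(1) if hasattr(bot.state()["joint_pos"],'round') else bot.state()["joint_pos"])
for q in[(48,322),(190,418)]: print("redcap",plane("top",(q[0]/4.4+219.6,q[1]/4.4+189.6),84).round())
print("press corners",plane("top",(286,199),15).round(),plane("top",(341,199),15).round(), "white bits",plane("top",(200,225),5).round())
print("blue box corner",plane("top",(262,196),60).round())
```

```text
[ 11.2  15.3 -16.8 109.4   5.3  56.  -93.2]
redcap [410. 177.  84.]
redcap [361. 106.  84.]
press corners [563.  58.  15.] [561. -71.  15.] white bits [504. 261.   5.]
blue box corner [562. 110.  60.]
```

Call:
step_arm:
  motion: [0.03,0,0.004,0.004,0,0,0.05,0.03,0,0.008,0.004,0,0,0.1,0.03,0,0.008,0.004,0,0,0.1,0.03,0,0.008,0.003,0,0,0.1,0.03,0,0.008,0,0,0,0.1,0.03,0,0.008,0,0,0,0.1,0.03,0,0.008,0,0,0,0.1,0.03,0,0.008,0,0,0,0.1]

```text
t: 4.2
tool_pos: [490.1, 28.3, 213.8]
tool_rot: [180.0, -0.0, 48.0]
contact_force: [0.3, 0.1, -1.1]
gripper_width: 38.3
grasp_force: 15.0
```

Call:
step_arm:
  motion: [0.03,-0.004,0.012,0,0,0,0.1,0.03,-0.005,0.012,0,0,0,0.1,0.03,-0.005,0.012,0,0,0,0.1,0.03,-0.005,0.012,0,0,0,0.1,0.03,-0.005,0.012,0,0,0,0.1,0.03,-0.005,0.012,0,0,0,0.1,0.03,-0.005,0.008,-0.01,0,0,0.1,0.03,-0.001,0.004,-0.01,0,0,0.1]

```text
t: 4.87
tool_pos: [454.7, 113.4, 194.0]
tool_rot: [179.9, -0.0, 93.9]
contact_force: [-0.5, 0.2, -2.0]
gripper_width: 38.5
grasp_force: 15.0
```

Call:
step_arm:
  motion: [0.03,0,0,-0.015,0,0,0.01,0.03,0,0,-0.025,0,0,0,0.03,0,0,-0.028,0,0,0,0.03,0,0,-0.028,0,0,0,0.03,0,0,-0.025,0,0,0,0.03,0,0,-0.02,0,0,0,0.03,0,0,-0.012,0,0,0,0.03,0,0,-0.006,0,0,0]

```text
t: 5.53
tool_pos: [454.6, 111.5, 32.9]
tool_rot: [-179.9, 0.0, 94.1]
contact_force: [-0.8, -0.3, -1.1]
gripper_width: 38.6
grasp_force: 15.0
```

Call:
step_arm:
  motion: [0.03,0,0,-0.002,0,0,0,0.03,0,0,-0.001,0,0,0,0.03,0,0,-0.001,0,0,0,0.03,0,0,-0.001,0,0,0,0.03,0,0,-0.001,0,0,0,0.03,0,0,0,0,0,0,0.03,0,0,0,0,0,0,0.03,0,0,0,0,0,0]

```text
t: 6.2
tool_pos: [455.0, 111.8, 27.9]
tool_rot: [180.0, -0.0, 94.1]
contact_force: [-0.2, 0.5, -0.4]
gripper_width: 38.5
grasp_force: 15.0
```

Call:
step_arm:
  motion: [0.03,0,0,-0.0005,0,0,0,0.03,0,0,-0.0005,0,0,0,0.03,0,0,-0.0005,0,0,0,0.03,0,0,0,0,0,0,0.03,0,0,0,0,0,0,0.03,0,0,0,0,0,0,0.03,0,0,0,0,0,0,0.03,0,0,0,0,0,0]

```text
t: 6.87
tool_pos: [455.0, 111.9, 26.7]
tool_rot: [180.0, 0.0, 94.1]
contact_force: [-2.9, -1.3, 8.4]
gripper_width: 38.6
grasp_force: 15.0
```

Contact. I'll back off 0.5 mm and release slowly.

Call:
step_arm:
  motion: [0.03,0,0,0.0004,0,0,0,0.041,0,0,0,0,0,0,0.044,0,0,0,0,0,0,0.05,0,0,0,0,0,0,0.058,0,0,0,0,0,0,0.06,0,0,0,0,0,0,0.06,0,0,0,0,0,0,0.06,0,0,0,0,0,0]

```text
t: 7.53
tool_pos: [454.9, 111.9, 26.6]
tool_rot: [-180.0, 0.0, 94.1]
contact_force: [-0.1, 0.6, -0.7]
gripper_width: 59.7
grasp_force: 0.0
```

Call:
step_arm:
  motion: [0.06,0,0,0.005,0,0,0,0.06,0,0,0.015,0,0,0,0.06,0,0,0.025,0,0,0,0.06,0,0,0.03,0,0,0,0.06,0,0,0.035,0,0,0,0.06,0,0,0.035,0,0,0,0.06,0,0,0.035,0,0,0,0.06,0,0,0.03,0,0,0]

```text
t: 8.2
tool_pos: [454.7, 112.2, 239.4]
tool_rot: [179.9, -0.0, 94.2]
contact_force: [1.2, -0.6, -0.4]
gripper_width: 60.2
grasp_force: 0.0
```

Call:
step_arm:
  motion: [0.06,-0.001,-0.02,0,0,0,0.007,0.06,-0.001,-0.037,0,0,0,0,0.06,-0.001,-0.038,0,0,0,0,0.06,-0.001,-0.038,0,0,0,0,0.06,-0.001,-0.038,0,0,0,0,0.06,0,-0.038,0,0,0,0,0.06,0,-0.037,0,0,0,0,0.06,0,-0.022,0,0,0,0]

```text
t: 8.87
tool_pos: [449.0, -160.4, 236.9]
tool_rot: [-180.0, 0.1, 94.3]
contact_force: [0.8, -0.4, -1.2]
gripper_width: 60.1
grasp_force: 0.0
```

Run:
```python
from h import *
print(bot.state()["tool_pos"],bot.state()["tool_rot"])
t=bot.snapshot("top");s=bot.snapshot("side")
cv2.imwrite("pics/g2.png",np.hstack([cv2.resize(t[170:310,220:410],(475,350)),cv2.resize(s[165:345,250:400],(292,350))]))
```

```text
[ 449.02826746 -160.42465276  236.92338527] [-1.79987625e+02  7.44442010e-02  9.43158216e+01]
```

View pics/g2.png

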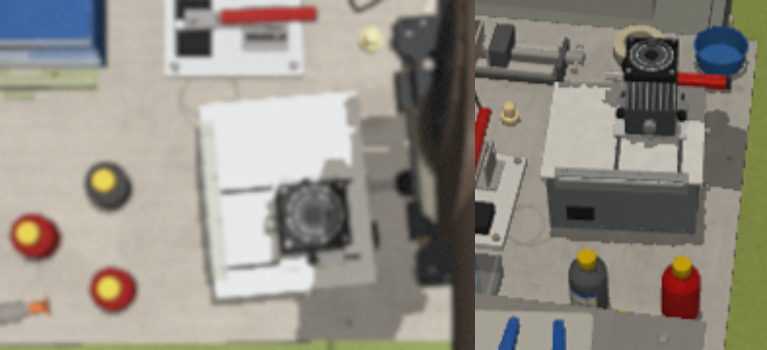

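The dark bottle stands upright behind the hinge (left panel (105,182), right panel (587,275)), and the lid is shut. Next I'll descend onto the knob.

Call:
step_arm:
  motion: [0.06,0,0,-0.012,0,0,0,0.06,0,0,-0.022,0,0,0,0.06,0,0,-0.03,0,0,0,0.06,0,0,-0.03,0,0,0,0.06,0,0,-0.03,0,0,0,0.06,0,0,-0.02,0,0,0,0.06,0,0,-0.012,0,0,0,0.06,0,0,-0.006,0,0,0]

```text
t: 9.63
tool_pos: [449.0, -154.7, 73.2]
tool_rot: [-179.9, -0.1, 94.6]
contact_force: [0.2, -0.5, 0.5]
gripper_width: 59.9
grasp_force: 0.0
```

Call:
step_arm:
  motion: [0.05,0,0,-0.003,0,0,0,0.04,0,0,0,0,0,0,0.03,0,0,0,0,0,0,0.015,0,0,0,0,0,0,0.015,0,0,0,0,0,0,0.015,0,0,0,0,0,0,0.015,0,0,0,0,0,0,0.015,0,0,0,0,0,0]
  newtons: 20

```text
t: 10.3
tool_pos: [449.3, -156.4, 72.1]
tool_rot: [-180.0, 0.0, 94.5]
contact_force: [-4.6, -0.1, 5.6]
gripper_width: 23.5
grasp_force: 20.0
```

Run:
```python
import numpy as np
a=np.radians(-0.98); s=np.linspace(0,1,33); th=np.radians(62)*(s*s*(3-2*s))
p=np.c_[-176*np.cos(th+a)*-0.0794,-176*np.cos(th+a)*0.9968,176*np.sin(th+a)]/1000
p=p.round(4)
d=np.diff(p,axis=0).round(4)
for i in range(4):print(*[f"0.015, {r[0]:g}, {r[1]:g}, {r[2]:g}, 0, 0, 0," for r in d[8*i:8*i+8]])
```

```text
0.015, 0, 0, 0.0005, 0, 0, 0, 0.015, 0, 0, 0.0016, 0, 0, 0, 0.015, 0, 0, 0.0026, 0, 0, 0, 0.015, 0, 0, 0.0035, 0, 0, 0, 0.015, 0, 0.0002, 0.0043, 0, 0, 0, 0.015, -0.0001, 0.0004, 0.005, 0, 0, 0, 0.015, 0, 0.0005, 0.0058, 0, 0, 0, 0.015, -0.0001, 0.0009, 0.0063, 0, 0, 0,
0.015, -0.0001, 0.0012, 0.0069, 0, 0, 0, 0.015, -0.0001, 0.0015, 0.0073, 0, 0, 0, 0.015, -0.0002, 0.002, 0.0076, 0, 0, 0, 0.015, -0.0002, 0.0025, 0.0078, 0, 0, 0, 0.015, -0.0002, 0.0029, 0.008, 0, 0, 0, 0.015, -0.0003, 0.0033, 0.0081, 0, 0, 0, 0.015, -0.0003, 0.0038, 0.0079, 0, 0, 0, 0.015, -0.0003, 0.0043, 0.0079, 0, 0, 0,
0.015, -0.0004, 0.0046, 0.0076, 0, 0, 0, 0.015, -0.0004, 0.005, 0.0073, 0, 0, 0, 0.015, -0.0004, 0.0053, 0.0069, 0, 0, 0, 0.015, -0.0004, 0.0054, 0.0065, 0, 0, 0, 0.015, -0.0005, 0.0056, 0.006, 0, 0, 0, 0.015, -0.0004, 0.0055, 0.0056, 0, 0, 0, 0.015, -0.0004, 0.0056, 0.005, 0, 0, 0, 0.015, -0.0005, 0.0053, 0.0044, 0, 0, 0,
0.015, -0.0004, 0.005, 0.0039, 0, 0, 0, 0.015, -0.0003, 0.0047, 0.0034, 0, 0, 0, 0.015, -0.0004, 0.0042, 0.0028, 0, 0, 0, 0.015, -0.0003, 0.0037, 0.0023, 0, 0, 0, 0.015, -0.0002, 0.0029, 0.0018, 0, 0, 0, 0.015, -0.0002, 0.0022, 0.0013, 0, 0, 0, 0.015, -0.0001, 0.0014, 0.0008, 0, 0, 0, 0.015, 0, 0.0005, 0.0003, 0, 0, 0,
```

Call:
step_arm:
  motion: [0.015,0,0,0.0005,0,0,0,0.015,0,0,0.0016,0,0,0,0.015,0,0,0.0026,0,0,0,0.015,0,0,0.0035,0,0,0,0.015,0,0.0002,0.0043,0,0,0,0.015,-0.0001,0.0004,0.005,0,0,0,0.015,0,0.0005,0.0058,0,0,0,0.015,-0.0001,0.0009,0.0063,0,0,0]
  newtons: 25

```text
t: 10.97
tool_pos: [449.1, -154.2, 101.7]
tool_rot: [-179.9, -0.0, 94.5]
contact_force: [-3.9, -1.4, -3.7]
gripper_width: 23.2
grasp_force: 25.0
```

Call:
step_arm:
  motion: [0.015,-0.0001,0.0012,0.0069,0,0,0,0.015,-0.0001,0.0015,0.0073,0,0,0,0.015,-0.0002,0.002,0.0076,0,0,0,0.015,-0.0002,0.0025,0.0078,0,0,0,0.015,-0.0002,0.0029,0.008,0,0,0,0.015,-0.0003,0.0033,0.0081,0,0,0,0.015,-0.0003,0.0038,0.0079,0,0,0,0.015,-0.0003,0.0043,0.0079,0,0,0]

```text
t: 11.63
tool_pos: [447.4, -132.3, 163.5]
tool_rot: [-179.9, 0.0, 94.5]
contact_force: [-5.0, -1.4, -2.8]
gripper_width: 23.2
grasp_force: 25.0
```

Call:
step_arm:
  motion: [0.015,-0.0004,0.0046,0.0076,0,0,0,0.015,-0.0004,0.005,0.0073,0,0,0,0.015,-0.0004,0.0053,0.0069,0,0,0,0.015,-0.0004,0.0054,0.0065,0,0,0,0.015,-0.0005,0.0056,0.006,0,0,0,0.015,-0.0004,0.0055,0.0056,0,0,0,0.015,-0.0004,0.0056,0.005,0,0,0,0.015,-0.0005,0.0053,0.0044,0,0,0]

```text
t: 12.3
tool_pos: [443.9, -89.8, 213.0]
tool_rot: [-180.0, 0.0, 94.6]
contact_force: [-6.0, -1.8, -1.4]
gripper_width: 23.6
grasp_force: 25.0
```

Call:
step_arm:
  motion: [0.015,-0.0004,0.005,0.0039,0,0,0,0.015,-0.0003,0.0047,0.0034,0,0,0,0.015,-0.0004,0.0042,0.0028,0,0,0,0.015,-0.0003,0.0037,0.0023,0,0,0,0.015,-0.0002,0.0029,0.0018,0,0,0,0.015,-0.0002,0.0022,0.0013,0,0,0,0.015,-0.0001,0.0014,0.0008,0,0,0,0.015,0,0.0005,0.0003,0,0,0]

```text
t: 12.97
tool_pos: [441.9, -65.2, 229.5]
tool_rot: [-180.0, 0.0, 94.6]
contact_force: [-7.7, -1.4, 1.7]
gripper_width: 23.1
grasp_force: 25.0
```

Run:
```python
from h import *
t=bot.snapshot("top");s=bot.snapshot("side");cv2.imwrite("pics/t3.png",t);cv2.imwrite("pics/s3.png",s)
s1=bot.state();print(s1["contact_force"],s1["tool_pos"])
cv2.imwrite("pics/g3.png",np.hstack([cv2.resize(t[200:300,270:400],(390,300),interpolation=2),cv2.resize(s[140:280,260:400],(400,400),interpolation=2)[:300]]))
cv2.imwrite("pics/g3.png",cv2.resize(s[130:270,270:390],(600,700),interpolation=2)[:600])
```

```text
[-7.10829998 -2.33669113  1.62632265] [441.87997352 -65.28092464 229.41183617]
```

View pics/g3.png

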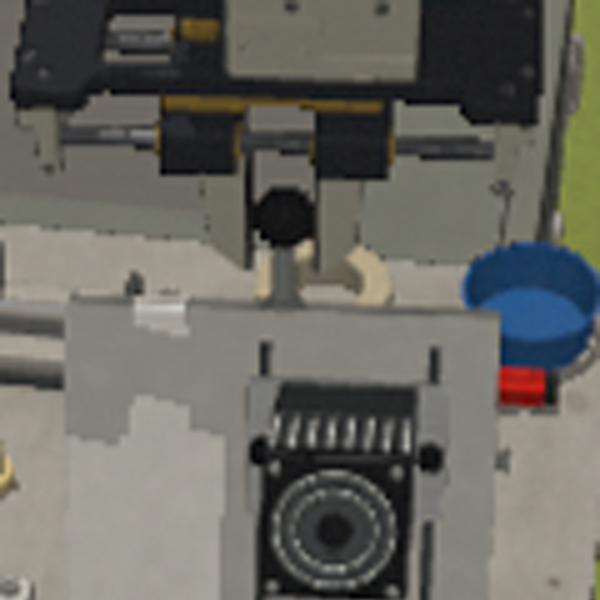

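The side view shows the knob gripped at (285,215). The dark-housing/fin border on the lamp's front face is at about (345,417) in the crop, which is the balance point. I'll cast that ray onto the lamp's mid-plane.

Run:
```python
from h import *
H=np.array([435.2,19.2,94]);u=np.array([-.0794,.9968,0]);v=np.array([-.9968,-.0794,0])
def on(q,yb):
    o,d=ray("side",(q[0]/5+269.6,q[1]/5+129.6));X=o+d*((yb-(o-H)@v)/(d@v));r=X-H
    return (r@u,r[2])
# lamp-plane is poorly seen edge-on; instead use known angle: front-face plane & lid distances
th=np.radians(62.2)
# lid frame: e along lid to the knob, n square to it
e=-np.cos(th)*u+np.array([0,0,np.sin(th)]);n=np.sin(th)*u+np.array([0,0,np.cos(th)])
def at(q,h):
    o,d=ray("side",(q[0]/5+269.6,q[1]/5+129.6));X=o+d*((h-(o-H)@n)/(d@n));return ((X-H)@e).round(1),((X-H)@v).round(1)
print("knob",at((285,215),-3),"lid front edge",at((130,297),4),at((480,308),4))
for q,h in[((345,385),4),((345,417),50),((340,455),101),((272,458),101),((413,455),101)]:print(q,h,at(q,h))
for a in(108,111,113.5,116):print(a,proj("side",H+e*a+n*50+27*v)*5-5*np.array([269.6,129.6]),np.degrees(np.arctan2(a,50)))
K=np.array([441.9,-65.2,248.3]);print("knob proj",proj("side",K)*5-5*np.array([269.6,129.6]))
for n_ in("top",):
  print(proj("top",K))
```

```text
knob (np.float64(176.4), np.float64(0.1)) lid front edge (np.float64(143.2), np.float64(-59.0)) (np.float64(144.4), np.float64(76.7))
(345, 385) 4 (np.float64(111.1), np.float64(25.6))
(345, 417) 50 (np.float64(113.1), np.float64(27.9))
(340, 455) 101 (np.float64(115.4), np.float64(28.6))
(272, 458) 101 (np.float64(113.1), np.float64(4.1))
(413, 455) 101 (np.float64(116.6), np.float64(54.7))
108 [342.31571233 429.67034245] 65.15761089454482
111 [342.55096151 422.09308791] 65.75079558959862
113.5 [342.74735094 415.76748569] 66.2251346839148
116 [342.94405797 409.43165394] 66.68229161324494
knob proj [284.67639304 216.1490394 ]
[344.76630017 239.10699779]
```

Call:
step_arm:
  motion: [0.015,-0.0001,0.001,0.0006,0,0,0,0.015,-0.0002,0.0022,0.0012,0,0,0,0.015,-0.0002,0.0026,0.0014,0,0,0,0.015,-0.0002,0.0026,0.0012,0,0,0,0.015,-0.0001,0.0016,0.0008,0,0,0,0.015,-0.0001,0.0008,0.0003,0,0,0,0.015,0,0,0,0,0,0,0.015,0,0,0,0,0,0]

```text
t: 13.73
tool_pos: [441.0, -54.5, 235.0]
tool_rot: [-180.0, 0.0, 94.6]
contact_force: [-7.7, -2.1, 3.1]
gripper_width: 23.0
grasp_force: 25.0
```

Call:
step_arm:
  motion: [0.015,0,0,0,0,0,0,0.015,0,0,0,0,0,0,0.015,0,0,0,0,0,0,0.015,0,0,0,0,0,0,0.015,0,0,0,0,0,0,0.015,0,0,0,0,0,0,0.015,0,0,0,0,0,0,0.015,0,0,0,0,0,0]

```text
t: 14.4
tool_pos: [441.0, -54.6, 234.9]
tool_rot: [-180.0, 0.0, 94.6]
contact_force: [-7.5, -2.5, 2.1]
gripper_width: 23.3
grasp_force: 25.0
```

Run:
```python
from h import *
s=bot.snapshot("side");cv2.imwrite("pics/g4.png",cv2.resize(s[130:270,270:390],(600,700),interpolation=2)[:600])
H=np.array([435.2,19.2,94]);u=np.array([-.0794,.9968,0]);v=np.array([-.9968,-.0794,0])
st=bot.state();K=st["tool_pos"]+np.array([0,0,18.8]);r=K-H;f=np.arctan2(r[2],-r@u);th=f+np.radians(.98)
print(np.degrees(th),th,np.hypot(r[2],r@u),st["contact_force"],st["grasp_force"])
e=-np.cos(th)*u+np.array([0,0,np.sin(th)]);n=np.sin(th)*u+np.array([0,0,np.cos(th)])
B=H+113.3*e+50*n+27*v;print("bp x",(B-H)@u)
z=lambda X:(proj("side",X)*5-5*np.array([269.6,129.6])).round(1)
print("proj bp",z(B),"knob",z(K),"lid corners",z(H+140*e+4*n-85*v),z(H+140*e+4*n+85*v))
```

```text
66.11188547607419 1.1538700762589136 176.0369043735852 [-6.81889538 -1.35992573  1.16835865] 25.00030606985092
bp x -0.16414011688491814
proj bp [341.4 431.9] knob [282.6 224.3] lid corners [ 60.2 310.5] [500.9 328.4]
```

View pics/g4.png

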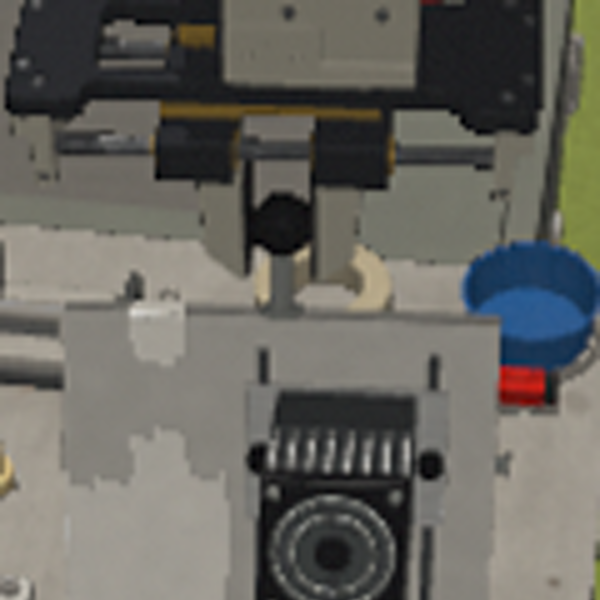

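The picture matches the prediction: border at about (345,430) against 432, knob at (282,222) against 224. The lid is held still at 1.154 rad, so I'll hand in.

```bash
python3 -c "
from station import bot
print(bot.close_job())"
```

```text
the job is handed in; nothing more can be done
None
```

The bottle is standing upright on the worktop behind the hinge, and the gripper is still holding the knob with the lid still at its measured balance point (1.154 rad, about 66°); I handed the job in, but it gave no verdict.

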